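Open the microcentrifuge for unloading

ROBOT

A 6-joint arm with a two-finger parallel gripper is mounted at the origin on the work surface. World frame = base frame: x ahead of the robot, y to its left, z up, the work surface at z = 0. Lengths are in mm, angles in rad, forces in N, time in s.
With the tool pointing down it reaches from about 325 to 925 mm from the base axis. Payload 3.1 kg.
Tool frame: the origin (TCP) lies between the finger pads; the fingertips stand 11 mm ahead of it and the grasp point (between the pads) lies 8 mm behind it; z points along the fingers, y is the direction in which the jaws open and shut (so a half turn about z gives the same grasp; the last joint's range is limited). The gripper opens to 85 mm and grips with 20 to 120 N. Pads are 22 mm wide; open, the fingers measure 114 mm over their backs; the gripper's body (76 mm by 85 mm) begins 54 mm behind the grasp point. The pads swing forward as they close: fully open they stand 13 mm farther back than shut.
Start: joints at [-1.442, 0.217, 1.613, -0, 1.311, -0.112], TCP at [149.071, -606.974, 242.3] pointing down, gripper open.
Joint ranges: [-2.75, 2.75], [-0.78, 2.1], [0.31, 2.55], [-1.13, 4.27], [0.13, 2.63], [-2.58, 2.58]. Speed limits (rad/s): [2.79, 2.79, 3.14, 3.14, 3.14, 3.14].

INTERFACE

Orientations are given as a unit quaternion [w, x, y, z].
In Python, from station import monitor, vision, robot gives the robot as it stands.
- The arm moves only by the tool jog_arm, never from a script. Its argument "moves" is a list of rows, each a list of 5 numbers: the opening, from 0 (shut) to 1 (fully open), then the shift along the tool's x, y, z in m, then the turn about the tool's z in rad. In form: [[jaw, tx, ty, tz, turn], ...]. A call has 1 to 8 rows; each row shifts and turns the pose as measured when the row begins, along the tool's axes as they then stand; what a row does not reach is not made up. A row lasts 1/10 s, in which the tool goes at most 50 mm and 8.59 degrees, less where a joint would pass 70% of its speed; a pose out of reach is approached as far as the arm can. A call is refused whole if a number of a shift passes 0.05 or a number of a turn 0.15, either way. A call with a gripper value outside its range is refused whole. The fingers move at their own pace and stop on an object; the grip force is fixed at half the most. Time passes only in rows, so rows that do not move let the fingers close. It gives the time, the measured TCP pose, the force and the opening at its end, in the units of the state.
- monitor.get_obs(): the state, without advancing time (a new reading comes with each control period).
- vision.camera(name): name is "scene" or "top" or "wrist"; returns (picture, depth): 384x512x3 uint8, blue, green, red; 384x512 float32, mm along the optical axis (not along the pixel's ray), 0 where there is no reading.
- vision.camera_info(name): a dict with "mtx" (3x3 intrinsics, pixels), "R" (3x3) and "t" (3): a world point X has camera coordinates R X + t. Camera axes: x right, y down, z forward; pixel columns grow to the right and rows downward; lengths in mm; the calibration is good to about 2 mm. A picture is of the moment at which its call begins: read the wrist's pose just before it. camera_info takes no time and is no camera call; for the wrist camera it gives the pose at the moment of the call.
- robot.sign_off(): hands the job in, once; it reports no verdict.
The state is a dict: "time": time; "qpos": joint angles; "qvel": joint speeds; "joint_efforts": joint torques, N m; "eef_pos": TCP position; "ee_rot": TCP orientation; "contact_force": force on the tool from outside, world axes, zero at the start; "torque": the same for the moment, N m; "opening": opening from 0.0 (shut) to 1.0 (fully open).
Only numpy, scipy, OpenCV 4.12 (cv2) and the standard library are available. Lean on these libraries where they do the work, as an engineer would, in place of code of your own. Each camera call takes 0.05 s, during which the arm holds its last target. There are 200 camera calls.

TASK

Open the small bench centrifuge so its tubes can be taken out: press down the orange release tab at its front until the lid springs up, then push the lid gently all the way back until it stands fully open against its stop. Nothing is gripped or picked up, the rack, bottle and beaker stay where they stand, and the arm ends clear of everything.

Things in the scene. Friction and masses are not known exactly. Their poses are not given: they have to be found in the camera images.
- centrifuge: white bench microcentrifuge, fixed to the bench, 225 mm deep (its x), 180 wide (its y), deck 82 high, 113 mm high over the lid's clear dome. Origin: on the bench under the middle of the machine; its front (display, keys and orange tab) faces its own -x and lies 125 mm from the origin. The nose deck beside the tab is 66 mm high, the nose floor under the tab 54 mm high.
- tab_pad (a point): middle of the top face of the orange release tab's thumb pad, lid shut: 100 mm in front of the centrifuge's origin (its -x), 78 mm above the bench. The pad is 38 mm (x) by 50 mm (y), from 78 to 116 mm in front of the origin; the tab's hook stands behind it, 66 to 79 mm in front of the origin, up to 98 mm high. This point moves with the tab.
- tab (a joint): angle of the release tab, rad: 0 at rest, grows as the pad is pressed down, stop at 0.35. It pivots 24 mm behind tab_pad, so pressing there goes down about 8 mm in all; the lid comes free at about 0.2 (5 mm down). Takes about 3 N to start, 5 N where the lid comes free, 7 N near the stop; springs back when let go.
- lid (a joint): opening angle of the lid, rad: 0 shut and latched, grows as it opens, stop at 1.85 (16 degrees back past upright). Once released, spring pins lift it to about 0.85 in half a second, and no further. From there it is pushed with 1 to 2 N. Let go below about 1.1 it sinks back on the pins; higher up the stiff hinge holds it where it is left, so it has to be pushed to the stop.
- lid_hinge (a point): middle of the lid's hinge axis, which runs along the centrifuge's y: 92 mm behind its origin (its +x), 88 mm above the bench. The sprung-up edge stands 117 mm above it. The edge swings up as it goes back: an upright finger pushed level against it can bind by friction; fingers tilted 30 degrees, tips forward under the edge, moved back and up, slide along it.
- lid_edge (a point): middle of the lower edge of the lid's front, 156 mm from the hinge axis; moves with the lid. The lid is a dark blue frame 164 mm wide and 12 mm thick with a clear domed window 18 mm higher; a small tongue, 34 mm wide, sticks out 6 mm further at this edge. Its underside is flat from the edge to the hinge, 4 mm below the hinge axis when shut.
- rack: loose blue tube rack with eight capped microtubes, 60 x 110 x 43 mm, bystander. Origin under its middle.
- bottle: loose white reagent bottle with red cap, 58 mm across, 125 mm high, bystander. Origin under its middle.
- beaker: loose glass beaker, 70 mm across, 85 mm high, bystander. Origin under its middle.

How it is judged:
By the outcome, as a careful person would: the job done as asked, in the order asked, and still so for the second after the job is handed in, with the robot touching nothing.
It also fails if it takes over 64 s, if anything falls off the work surface, if the arm or the gripper's body presses on something with over 40 N, if the wrist force passes 120 N, or if a joint passes its speed limit or range.

## Working session

There is one attempt and no reset: what is moved stays moved. The work goes in short steps, Python scripts to look and compute and a tool call to move; the robot and the scene stay as the last step left them, time stands still between calls to the robot, and variables do not carry over. Pictures are saved under pics/ and viewed, about 8 in all and at most 12, crops included, and the job is handed in when it is done.

Besides the shell and the picture viewer there is one more tool, called after "Request:" as name(argument=value, ...) on one line, values as JSON. jog_arm: Moves the arm, as the interface text tells. Its arguments: {"type":"object","properties":{"moves":{"type":"array"}},"required":["moves"]}

```bash
mkdir -p pics
python3 - <<'E'
from station import monitor, vision, robot
import cv2, numpy as np
o=monitor.get_obs()
for k,v in o.items(): print(k,np.round(v,3))
ims=[]
for n in("scene","top"):
    p,d=vision.camera(n); np.savez(f"{n}.npz",p=p,d=d,**vision.camera_info(n)); cv2.imwrite(f"pics/{n}0.png",p)
    i=vision.camera_info(n); print(n,-np.array(i["R"]).T@np.array(i["t"]))
E
```

```text
time 0.0
qpos [-1.442  0.218  1.615  0.     1.311 -0.112]
qvel [-0.001 -0.     0.     0.     0.    -0.001]
joint_efforts [-1.0000e-03 -3.9685e+01 -3.0385e+01 -0.0000e+00  1.0000e-02  0.0000e+00]
eef_pos [ 148.984 -606.158  240.93 ]
ee_rot [-0.001  0.993  0.12   0.   ]
contact_force [-0.376 -0.005 -0.23 ]
torque [ 0.039 -0.022  0.001]
opening 0.994
scene [ 997.3999626  -293.97841399  996.15031623]
top [412.75059369  53.28877948 972.14581335]
```

View pics/scene0.png

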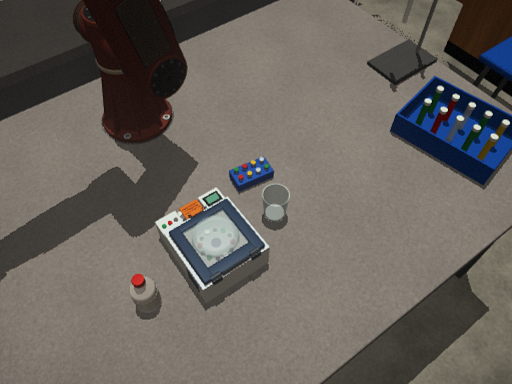

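View pics/top0.png

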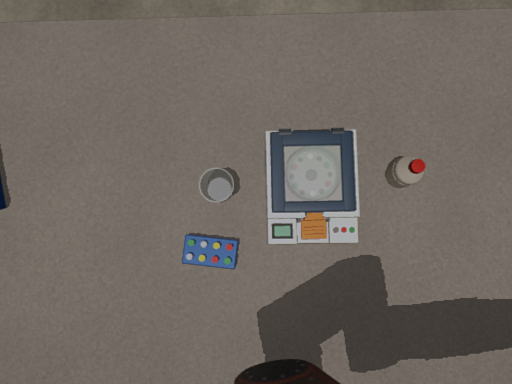

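Top view: centrifuge at about (312,175) with its orange tab at (314,228) facing the robot, rack at (210,252), beaker at (217,186) and bottle at (410,170). The scene view agrees.

```bash
cat > h.py <<'E'
import cv2, numpy as np
def ray(f,u,v,z):
    R,t,K=f["R"],f["t"],f["mtx"]; c=-R.T@t; r=R.T@np.linalg.solve(K,[u,v,1.]); return c+r*(z-c[2])/r[2]
def xyz(f,m):
    R,t,K=f["R"],f["t"],f["mtx"]; v,u=np.nonzero(m&(f["d"]>0)); d=f["d"][v,u]
    return (np.linalg.solve(K,np.array([u,v,np.ones(len(u))]))*d-t.reshape(3,1)).T@R
E
python3 - <<'E'
from h import *
for n in("top","scene"):
    f=np.load(n+".npz"); hsv=cv2.cvtColor(f["p"],cv2.COLOR_BGR2HSV); H,S,V=cv2.split(hsv)
    orange=(H>5)&(H<18)&(S>180)&(V>120)
    P=xyz(f,orange); P=P[P[:,2]>50]
    print(n,"orange n",len(P),"med",np.median(P,0).round(1))
    pad=P[P[:,2]<86]; print(" pad rect",cv2.minAreaRect(pad[:,:2].astype(np.float32)),"z",np.percentile(pad[:,2],[5,50,95]).round(1))
    dark=(H>100)&(H<125)&(S>90)&(V<110)
    P=xyz(f,dark); P=P[(P[:,2]>85)&(P[:,2]<125)&(P[:,0]>350)&(P[:,0]<800)&(abs(P[:,1])<300)]
    print(" lid rect",cv2.minAreaRect(P[:,:2].astype(np.float32)),np.percentile(P,[1,50,99],axis=0).round(1).tolist())
    A=xyz(f,np.ones_like(orange)); A=A[(A[:,0]>300)&(A[:,0]<850)&(abs(A[:,1])<350)]
    B=A[(A[:,2]>74)&(A[:,2]<84)&(A[:,0]>380)]
    print(" deck",np.percentile(B,[1,99],axis=0).round(1).tolist())
f=np.load("top.npz")
for nm,u,v,z in(("rack",210,252,43),("beaker",217,186,60),("bottle",417,167,125),("tab",314,230,78)):print(nm,ray(f,u,v,z).round())
for u,v in((266,244),(358,242)): print("nose corner",ray(f,u,v,66).round(1))
for u,v in((266,131),(356,130)): print("deck rear corner",ray(f,u,v,82).round(1))
E
```

```text
top orange n 0 med [nan nan nan]
  return _methods._mean(a, axis=axis, dtype=dtype,
  ret = um.true_divide(
Traceback (most recent call last):
IndexError: index -1 is out of bounds for axis 0 with size 0
```

Run:
```python
from h import *
f=np.load("top.npz"); hsv=cv2.cvtColor(f["p"],cv2.COLOR_BGR2HSV)
print(hsv[225,314],hsv[230,320],hsv[200,276],f["d"][225,314],f["d"][200,276], f["d"][300,100])
for n in("top","scene"):
    f=np.load(n+".npz"); H,S,V=cv2.split(cv2.cvtColor(f["p"],cv2.COLOR_BGR2HSV))
    m=(H>4)&(H<22)&(S>150)&(V>90); P=xyz(f,m); print(n,m.sum(),np.percentile(P,[1,50,99],axis=0).round(1).tolist())
    P=P[(P[:,2]>50)&(P[:,2]<86)]
    if len(P): print(" pad",cv2.minAreaRect(P[:,:2].astype(np.float32)))
    m=(H>95)&(H<130)&(S>80)&(V<120); P=xyz(f,m); P=P[(P[:,2]>80)&(P[:,2]<125)&(P[:,0]>350)&(P[:,0]<800)&(abs(P[:,1])<300)]
    if len(P): print(" lid",len(P),cv2.minAreaRect(P[:,:2].astype(np.float32)),np.percentile(P,[1,50,99],axis=0).round(1).tolist())
f=np.load("top.npz")
for nm,u,v,z in(("rack",210,252,43),("beaker",217,186,60),("bottle",417,167,125),("tab",314,230,78)):print(nm,ray(f,u,v,z).round())
for u,v in((266,244),(358,242)): print("nose corner",ray(f,u,v,66).round(1))
for u,v in((266,131),(356,130)): print("deck rear corner",ray(f,u,v,82).round(1))
```

```text
[ 15 166 164] [ 11 168 168] [107  55  97] 893.6712 877.50696 956.6943
top 549 [[415.3, -85.8, 74.6], [437.1, -62.9, 78.8], [461.6, -40.4, 99.7]]
 pad ((432.3034973144531, -62.7227783203125), (47.41374588012695, 33.35882568359375), 88.41170501708984)
 lid 603 ((544.8624267578125, -63.79460906982422), (158.61392211914062, 154.3311767578125), 89.34754180908203) [[470.9, -142.9, 92.7], [598.5, -130.5, 96.0], [621.1, -6.5, 100.2]]
scene 305 [[9.2, -97.3, 0.1], [427.3, -62.5, 77.4], [461.1, 101.2, 98.9]]
 pad ((427.31146240234375, -59.74153137207031), (38.4882698059082, 57.79728317260742), 2.571349859237671)
 lid 1858 ((541.8343505859375, -64.93429565429688), (161.69515991210938, 161.74093627929688), 88.96163940429688) [[465.3, -144.6, 91.2], [551.6, -70.9, 95.0], [619.4, 14.5, 98.8]]
rack [392. 144.  43.]
beaker [524. 125.  60.]
bottle [ 541. -257.  125.]
tab [429. -64.  78.]
nose corner [404.6  30.2  66. ]
nose corner [ 403.3 -151.9   66. ]
deck rear corner [628.6  23.5  82. ]
deck rear corner [ 625.4 -155.9   82. ]
```

Centrifuge origin is about (529,-63), yaw about -1.3°, pad middle (429,-62.5), hinge x about 621. I'll press at about x=422, which gives a longer lever and keeps the gripper body clear of the rising lid.

Request:
jog_arm(moves=[[0,0.03,-0.035,0,0.13],[0,0.025,-0.038,0,0.13],[0,0.02,-0.041,0,0],[0,0.02,-0.041,0,0],[0,0.02,-0.041,0,0],[0,0.02,-0.041,0,0],[0,0.02,-0.041,0,0],[0,0.02,-0.041,0,0]])

```text
time: 0.9
eef_pos: [319.6, -273.7, 236.2]
ee_rot: [-0.004, 1.0, -0.021, -0.001]
contact_force: [1.2, 0.3, 0.2]
opening: -0.001
```

Request:
jog_arm(moves=[[0,0.02,-0.042,0,-0.02],[0,0.02,-0.042,0,0],[0,0.02,-0.042,0,0],[0,0.02,-0.042,0,0],[0,0.015,-0.03,0,0],[0,0,0,0,0]])

```text
time: 1.5
eef_pos: [421.7, -64.4, 236.1]
ee_rot: [-0.005, 1.0, -0.008, -0.001]
contact_force: [0.1, -0.1, -0.2]
opening: 0.001
```

Run:
```python
from station import monitor, vision
from h import *
i=vision.camera_info("wrist"); p,d=vision.camera("wrist"); np.savez("wrist.npz",p=p,d=d,**i); cv2.imwrite("pics/w1.png",p)
f=np.load("wrist.npz"); H,S,V=cv2.split(cv2.cvtColor(p,cv2.COLOR_BGR2HSV))
m=(H>4)&(H<22)&(S>150)&(V>90); P=xyz(f,m); print(m.sum(),np.percentile(P,[1,50,99],axis=0).round(1).tolist())
Q=P[(P[:,2]>70)&(P[:,2]<84)]; print("pad",len(Q),cv2.minAreaRect(Q[:,:2].astype(np.float32)),np.median(Q[:,2]))
Q=P[(P[:,2]>92)&(P[:,2]<104)]; print("hook",len(Q),np.percentile(Q,[1,99],axis=0).round(1).tolist())
```

```text
1912 [[411.3, -88.2, 77.2], [433.9, -64.6, 79.2], [460.4, -40.6, 99.4]]
pad 1403 ((429.5794677734375, -64.41657257080078), (48.63658905029297, 37.19097137451172), 89.37210845947266) 78.81304417469578
hook 495 [[447.7, -83.0, 95.8], [460.6, -45.3, 99.8]]
```

View pics/w1.png

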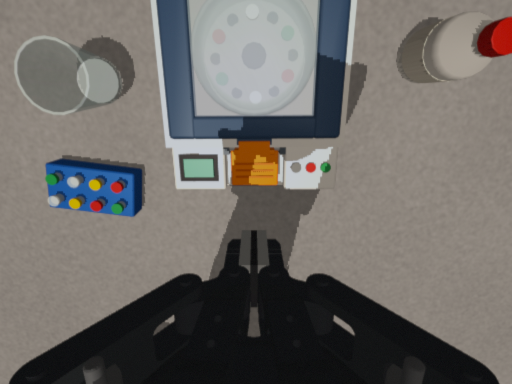

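Wrist view: the orange pad at (255,168) is in line with the shut fingertips at (255,245). It measures (429.6,-64.4,78.8).

Request:
jog_arm(moves=[[0,0,0,0.04,0],[0,0,0,0.04,0],[0,0,0,0.03,0],[0,0,0,0.02,0],[0,0,0,0.005,0],[0,0,0,0,0]])

```text
time: 2.15
eef_pos: [419.6, -70.7, 97.7]
ee_rot: [-0.002, 1.0, -0.011, -0.0]
contact_force: [0.5, -1.1, -0.3]
opening: 0.004
```

Request:
jog_arm(moves=[[0,0.003,-0.006,0,0],[0,0,0,0.004,0],[0,0,0,0.004,0],[0,0,0,0.002,0],[0,0,0,0,0]])

```text
time: 2.65
eef_pos: [426.6, -66.5, 91.5]
ee_rot: [-0.001, 1.0, -0.011, 0.004]
contact_force: [-0.0, 0.1, -0.4]
opening: -0.002
```

Request:
jog_arm(moves=[[0,-0.003,0,0.003,0],[0,0,0,0.003,0],[0,0,0,0.003,0],[0,0,0,0,0]])

```text
time: 3.05
eef_pos: [423.9, -66.7, 83.9]
ee_rot: [-0.0, 1.0, -0.011, 0.004]
contact_force: [-1.2, 1.0, 5.3]
opening: -0.0
```

Request:
jog_arm(moves=[[0,0,0,0.003,0],[0,0,0,0.003,0],[0,0,0,0,0],[0,0,0,0,0]])

```text
time: 3.45
eef_pos: [424.0, -66.7, 83.2]
ee_rot: [-0.001, 1.0, -0.01, 0.001]
contact_force: [-1.7, 0.8, 5.4]
opening: -0.002
```

Run:
```python
from station import monitor, vision
from h import *
print(monitor.get_obs()["contact_force"])
i=vision.camera_info("scene"); p,d=vision.camera("scene"); np.savez("s2.npz",p=p,d=d,**i); cv2.imwrite("pics/s2.png",cv2.resize(p[150:330,90:340],None,fx=2.4,fy=2.4))
```

```text
[-1.71682206  0.75214615  5.37616309]
```

View pics/s2.png

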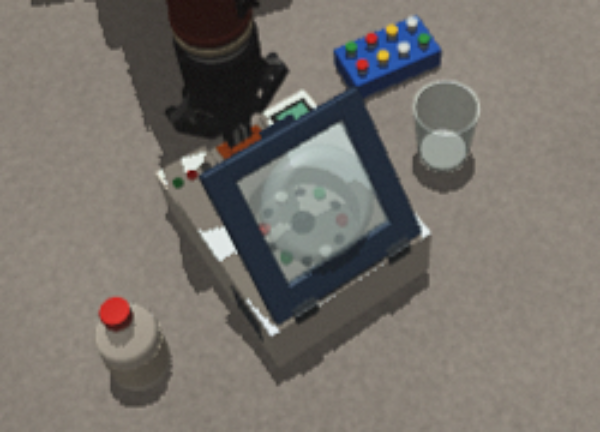

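The crop shows the lid sprung up (front edge from (205,180) to (360,95)), with the gripper in front of it on the tab. I'll go up next, staying in front of the lid.

Request:
jog_arm(moves=[[0,-0.005,0,-0.02,0],[0,0,0,-0.04,0],[0,0,0,-0.04,0],[0,0,0,-0.015,0],[0,0.02,0,0,0],[0,0.01,0,0,0],[0,0,0,0,0]])

```text
time: 4.2
eef_pos: [447.7, -66.8, 200.2]
ee_rot: [-0.001, 1.0, -0.01, -0.0]
contact_force: [-1.0, -0.1, -0.8]
opening: 0.001
```

```bash
cat > lid.py <<'E'
from station import monitor, vision
from h import *
import sys
def lid(name,save=None):
    i=vision.camera_info(name); p,d=vision.camera(name); f=dict(p=p,d=d,**{k:np.array(v) for k,v in i.items()})
    H,S,V=cv2.split(cv2.cvtColor(p,cv2.COLOR_BGR2HSV)); m=(H>95)&(H<130)&(S>50)&(V<130); P=xyz(f,m)
    P=P[(P[:,2]>86)&(P[:,2]<270)&(P[:,0]>440)&(P[:,0]<740)&(P[:,1]>-155)&(P[:,1]<25)]
    if save: cv2.imwrite(save,p)
    if len(P)<30: print(name,"few",len(P)); return
    top=P[P[:,2]>np.percentile(P[:,2],97)].mean(0); x=P[:,0]-621; z=P[:,2]-88
    far=np.hypot(x,z)>100
    print(name,len(P),"top",top.round(1),"angle(top face)",np.median(np.arctan2(z[far],-x[far])).round(2),"rmax",np.percentile(np.hypot(x,z),98).round())
if __name__=="__main__":
    o=monitor.get_obs(); print(o["eef_pos"].round(1),o["contact_force"].round(1),o["time"])
    for n in sys.argv[1:]: lid(n,f"pics/{n}_{o['time']:.2f}.png")
E
python3 lid.py scene top
```

```text
[447.7 -66.8 200.2] [-1.  -0.1 -0.8] 4.2
scene 2597 top [519.7 -65.2 209.7] angle(top face) 0.89 rmax 157.0
top 1460 top [523.2 -16.4 209.7] angle(top face) 0.9 rmax 157.0
```

Request:
jog_arm(moves=[[0,0.03,-0.001,0,0],[0,0.015,0,0,0],[0,0.008,0,-0.003,0],[0,0.008,0,-0.005,0],[0,0.008,0,-0.005,0],[0,0.008,0,-0.005,0],[0,0,0,0,0]])

```text
time: 5.0
eef_pos: [518.7, -66.0, 212.6]
ee_rot: [-0.003, 1.0, -0.011, -0.01]
contact_force: [-0.1, -0.6, -0.2]
opening: -0.002
```

```bash
python3 lid.py scene
```

```text
[518.7 -66.  212.6] [-0.1 -0.6 -0.2] 5.0
scene 2471 top [537.5 -70.6 224.3] angle(top face) 1.04 rmax 158.0
```

Request:
jog_arm(moves=[[0,0.008,0,-0.004,0],[0,0.008,0,-0.004,0],[0,0.008,0,-0.004,0],[0,0.008,0,-0.003,0],[0,0.008,0,-0.003,0],[0,0.008,0,-0.002,0],[0,0.008,0,-0.002,0],[0,0.008,0,-0.001,0]])

```text
time: 5.85
eef_pos: [587.2, -67.2, 235.5]
ee_rot: [-0.004, 1.0, -0.011, -0.01]
contact_force: [-0.2, -0.8, 0.7]
opening: -0.004
```

```bash
python3 lid.py scene
```

```text
[587.2 -67.2 235.5] [-0.2 -0.8  0.7] 5.85
scene 1533 top [603.4 -65.7 248.3] angle(top face) 1.5 rmax 161.0
```

```bash
ls pics
```

```text
s2.png
scene0.png
scene_4.20.png
scene_5.00.png
scene_5.85.png
top0.png
top_4.20.png
w1.png
```

Request:
jog_arm(moves=[[0,0.008,0,0,0],[0,0.008,0,0,0],[0,0.008,0,0,0],[0,0.008,0,0.001,0],[0,0.007,0,0.001,0],[0,0.006,0,0.001,0],[0,0.004,0,0.001,0],[0,0,0,0,0]])

```text
time: 6.7
eef_pos: [641.9, -68.6, 229.2]
ee_rot: [-0.004, 1.0, -0.011, -0.01]
contact_force: [-0.8, 0.5, 0.7]
opening: -0.002
```

```bash
python3 lid.py scene top
```

```text
[641.9 -68.6 229.2] [-0.8  0.5  0.7] 6.7
scene 575 top [664.1 -67.  243.8] angle(top face) 1.86 rmax 161.0
top 620 top [663.2  -2.  239.8] angle(top face) 1.82 rmax 157.0
```

Nearly there. I'll push on in small steps until the force shows the stop.

Request:
jog_arm(moves=[[0,0.003,0,0,0],[0,0.003,0,0,0],[0,0.003,0,0,0],[0,0,0,0,0]])

```text
time: 7.2
eef_pos: [641.9, -68.6, 229.6]
ee_rot: [-0.004, 1.0, -0.011, -0.021]
contact_force: [-0.5, 0.5, 0.3]
opening: 0.001
```

Request:
jog_arm(moves=[[0,0.006,0,0,0],[0,0.006,0,0,0]])

```text
time: 7.4
eef_pos: [643.3, -68.6, 229.4]
ee_rot: [-0.004, 0.999, -0.011, -0.036]
contact_force: [-19.7, 0.0, 13.1]
opening: 0.003
```

```bash
python3 - <<'E'
from station import monitor
o=monitor.get_obs()
for k in("qpos","qvel","joint_efforts","eef_pos","contact_force","torque"): print(k,o[k].round(3))
E
python3 lid.py scene
```

```text
qpos [-0.212  0.318  1.516 -0.006  1.381  1.381]
qvel [ 0.014  0.104 -0.127 -0.031  0.182  0.017]
joint_efforts [ 1.0250e+00 -3.7422e+01 -3.3010e+01  1.0680e+00 -5.5960e+00 -3.0000e-03]
eef_pos [643.261 -68.648 229.412]
contact_force [-19.704   0.023  13.051]
torque [0.058 3.27  0.022]
[643.3 -68.6 229.4] [-19.7   0.   13.1] 7.4
scene 574 top [664.5 -65.7 243.6] angle(top face) 1.86 rmax 161.0
```

The force rose sharply (20 N, lid not moving), so the lid is on its stop. I'll back off.

Request:
jog_arm(moves=[[0,-0.01,0,0,0],[0,-0.02,0,0,0],[0,-0.03,0,0,0],[0,-0.04,0,-0.01,0],[0,-0.04,0,-0.02,0],[0,-0.04,0,-0.02,0],[0,-0.03,0,0,0],[0,0,0,0,0]])

```text
time: 8.25
eef_pos: [432.7, -64.6, 294.7]
ee_rot: [-0.003, 0.999, -0.011, -0.031]
contact_force: [0.3, -1.0, -0.1]
opening: 0.001
```

```bash
python3 lid.py scene top; ls -t pics|head -2
```

```text
[432.7 -64.6 294.7] [ 0.3 -1.  -0.1] 8.25
scene 501 top [664.  -65.2 244.2] angle(top face) 1.85 rmax 162.0
top 2243 top [665.  -64.7 244. ] angle(top face) 1.82 rmax 162.0
top_8.25.png
scene_8.25.png
```

```bash
cd pics; python3 -c "
import cv2
a=cv2.imread('scene_8.25.png')[130:330,90:340];b=cv2.imread('top_8.25.png')[90:290,170:430]
cv2.imwrite('end.png',cv2.resize(cv2.hconcat([a,b]),None,fx=1.5,fy=1.5))"
```

```text
(no output)
```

View pics/end.png

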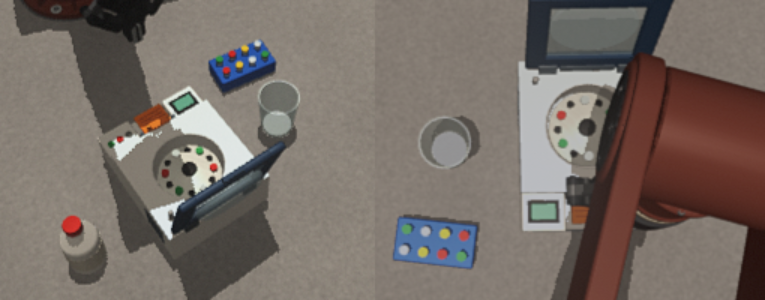

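Both views show the lid standing back past upright ((228,185) left, (598,35) right), the rotor exposed, and the rack, beaker and bottle where they were. The arm is high and clear, so I'm handing in.

```bash
python3 -c "
from station import robot; print(robot.sign_off())"
```

```text
the job is handed in; nothing more can be done
None
```

The centrifuge is open and the job is handed in, at about 8.4 s of the 64 s allowed. I pressed the orange tab with the shut fingertips (about 5 N) until the lid sprang up to about 0.85–0.9 rad. I then moved the fingers back and up along the lid edge's arc until it met its stop.

- **Lid:** after I backed off, the cameras gave its angle as 1.85 rad (scene) and 1.82 rad (top), against a stop at 1.85. Its top edge held at x ≈ 664 mm with nothing touching it. The difference between the two views is within the calibration error.
- **Push at the stop:** the last push reached about 24 N in all, more than the gentlest touch. Three 3 mm steps just before it moved nothing and showed almost no force, so I used 6 mm steps to confirm the stop. It stayed below the 40 N limit.
- **Arm and bystanders:** the arm ended high and clear, with contact force at noise level (about 1 N). In the last pictures the rack, bottle and beaker look to be where they were; I checked that by eye and did not measure them again.

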